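Clamp the note block in the ratchet press

TASK

The ratchet press is still set to open. Flip its direction pawl over so that the handle drives clockwise, then swing the handle back and forth by its knob until the foot comes down on the note block and bears on it firmly, at about 45 newtons: feel the push at the knob rise, and do not crush the block. Leave the pawl set that way and the press clamped, let go, and leave the other things on the desk alone.

Things in the scene. Friction and masses are not known exactly. Their poses are not given: they have to be found in the camera images.
- press: small press for note blocks: grey iron base 170 x 150 x 14 mm fixed to the desk, two steel columns, crosshead with its top at 125 mm. Origin: centre of the base's underside, exactly below the vertical screw axis; x axis = from the press's front (handle side) to its back, z up
- wheel_top (a point): on the screw axis, on top of the 16-tooth steel wheel above the crosshead, 137 mm above the desk. Turning the wheel clockwise seen from above lowers the sprung foot by 8 mm per rad, counter-clockwise raises it; the screw stays by friction where it is left. The handle turns it through the pawl
- handle (a joint): ratchet handle, a flat level steel bar 142 to 152 mm above the desk that swings about the screw axis: 0 = knob end straight to the press's front (its -x), positive = clockwise from above (knob towards the press's +y), stops at +-0.75 rad. It drives the wheel in the pawl's direction only; the other way it clicks back over the teeth. At first up to one tooth (0.39 rad) of each working swing is lost
- knob_centre (a point): centre of the round walnut knob (22 mm across, 46 mm tall, upright, spins freely) at the handle's front end, 120 mm from the screw axis, 175 mm above the desk, 23 mm above the bar. Push along its circle: under 5 N swinging back or before the pawl bites, about 8 N driving with the foot free (less is felt when stopped), then 1 N more per 15 N on the block: a rise of 3 N is right, of 5 N too much
- pawl (a joint): direction pawl, a steel rocker on the handle's rear end, about the pawl pin: 0 = tail in line with the handle, positive = clockwise from above, limits +-0.36 rad. It clicks to either side and springs there, resting 0.2 to 0.36 rad from its centre as the teeth allow. Negative (as found): the handle drives counter-clockwise and lifts the foot; positive: it drives clockwise and lowers it
- pawl_pin (a point): the pawl's vertical pivot pin, on the handle's line 64 mm behind the screw axis (opposite the knob), at the bar's top, 152 mm above the desk; turns with the handle
- peg_top (a point): centre of the top of the upright steel peg at the end of the pawl's tail, 42 mm from the pawl pin, 179 mm above the desk; 12 mm across, 52 mm tall and standing free. 1 to 2 N sideways at the peg takes the pawl over its centre, where it snaps across by itself
- foot: sprung pressing foot, aluminium plate 60 x 70 x 8 mm hanging on two springs below the crosshead; origin: centre of its underside. It starts 8 to 15 mm above the note block, and 1.5 to 2.4 rad of driven turn in all press the block rightly. Right pressure is about 45 N; above 85 N the block is crushed
- note_block: loose block of paper sheets, 110 x 80 x 26 mm, lying on the press's base under the foot; origin: centre of its underside, top 26 mm above it
- pencil_tray: walnut pencil tray with three pencils, 90 x 220 x 22 mm, behind the press to its right. To be left alone; origin: centre of its underside
- tumbler: frosted glass tumbler, 72 mm across, 100 mm tall, in the row behind the press. To be left alone; origin: centre of its underside
- hole_punch: red plastic hole punch with a press lever, 100 x 120 x 75 mm, in the row behind the press. To be left alone; origin: centre of its underside
- desk_bell: chrome desk bell on a black foot, 84 mm across, 62 mm tall, left of the press. To be left alone; origin: centre of its underside
- stapler: black and grey stapler, 140 x 38 x 65 mm, in front of the tray, right of the press. To be left alone; origin: centre of its underside
- tape_roll: roll of clear tape lying flat, 64 mm across, 18 mm tall, in front of the press near the handle. To be left alone; origin: centre of its underside
- bamboo_box: small bamboo box with a hinged lid, 100 x 140 x 68 mm without the lid's knob, behind the press to its left. To be left alone
Not all that is in view belongs to the job. Leave any purple or red look-alike of the note_block alone.

How it is judged:
By the outcome, as a careful person would: the job done as asked, in the order asked, and still so for the second after the job is handed in, with the robot touching nothing.
It also fails if it takes over 72 s, if anything falls off the work surface, if the arm or the gripper's body presses on something with over 40 N, if the wrist force passes 120 N, or if a joint passes its speed limit or range.

ROBOT

A 7-joint arm with a two-finger parallel gripper is mounted at the origin on the work surface. World frame = base frame: x ahead of the robot, y to its left, z up, the work surface at z = 0. Lengths are in m, angles in rad, forces in N, time in s.
With the tool pointing down it reaches from about 0.425 to 0.925 m from the base axis. Payload 6.8 kg.
Tool frame: the origin (TCP) lies midway between the tips of the shut fingers; the grasp point (between the pads) lies 19 mm behind it; z points along the fingers, y is the line along which they close (so a half turn about z gives the same grasp; the last joint's range is limited). The gripper opens to 85 mm and grips with 20 to 120 N. Pads are 22 mm wide; open, the fingers measure 114 mm over their backs; the gripper's body (76 mm by 85 mm) begins 54 mm behind the grasp point. The pads swing forward as they close: fully open they stand 13 mm farther back than shut.
Start: joints at [-1.423, 0.477, 0.022, 1.555, -0.011, 1.109, -0.083], TCP at [0.171, 0.653, 0.231] pointing down, gripper open.
Joint ranges: [-2.96, 2.96], [-0.34, 2.1], [-1.41, 1.46], [0.24, 2.44], [-1.37, 4.51], [0.17, 1.92], [-2.96, 2.96]. Speed limits (rad/s): [2.39, 2.39, 3.14, 3.14, 3.14, 3.14, 3.14].

INTERFACE

Orientations are given as a unit quaternion [w, x, y, z].
In Python, from station import bot gives the robot as it stands.
- The arm moves only by the tool jog_arm, never from a script. Its argument "rows" is a list of rows, each an object of numbers: "fingers": the finger opening in mm, from 0 to 85.4; "x", "y", "z": the shift along the tool's x, y, z in mm; "ax", "ay", "az": the turn, a rotation vector about the tool's x, y, z in degrees. A call has exactly 8 rows; each row shifts and turns the commanded pose from where the row before left it, along the tool's axes as they then stand; what a row does not reach is not made up. A row lasts 1/10 s, in which the tool goes at most 50 mm and 8.59 degrees, less where a joint would pass 70% of its speed; a pose out of reach is approached as far as the arm can. A call with a gripper value outside its range is refused whole. The fingers move at their own pace and stop on an object; "force" is the grip in N (left out, the last holds). Time passes only in rows, so rows that do not move let the fingers close, or fill a call up. It gives the time, the measured TCP pose, the force, the opening and the grip force at its end, in the units of the state.
- bot.get_obs(): the state, without advancing time (a new reading comes with each control period).
- bot.read_camera(name): name is "scene" or "top" or "wrist"; returns a dict with "pixels" (400x640x3 uint8, red, green, blue), "vertical_fov" (degrees; the focal length in pixels is half the picture's height over the tangent of half this angle, whatever the lens; pixels are square), "cx", "cy" (the principal point, pixels), "world_from_camera" (4x4, takes a point from camera to world coordinates). Camera axes: x right, y down, z forward; pixel columns grow to the right and rows downward; lengths in m; the calibration is good to about 2 mm. A picture is of the moment at which its call begins. There is no depth.
- bot.hand_in(): hands the job in; it is judged then, once.
The state is a dict: "t": time; "q": joint angles; "joint_vel": joint speeds; "joint_torque": joint torques, N m; "eef_pos": TCP position; "tool_rot": TCP orientation; "contact_force": force on the tool from outside, world axes, zero at the start; "torque": the same for the moment, N m; "gripper_width": opening from 0.0 (shut) to 1.0 (fully open); "grasp_force": force on a finger pad.
Only numpy, scipy, OpenCV 4.12 (cv2) and the standard library are available. Lean on these libraries where they do the work, as an engineer would, in place of code of your own. Each camera call takes 0.05 s, during which the arm holds its last target. There are 200 camera calls.

## Working session

There is one attempt and no reset: what is moved stays moved. The work goes in short steps, Python scripts to look and compute and a tool call to move; the robot and the scene stay as the last step left them, time stands still between calls to the robot, and variables do not carry over. Pictures are saved under pics/ and viewed, at most 10 in all, crops included, and the job is handed in when it is done.

Besides the shell and the picture viewer there is one more tool, called after "Request:" as name([rows], argument=value, ...), one row to a line, values as JSON. jog_arm: Moves the arm, as the interface text tells. Its arguments: {"type":"object","properties":{"rows":{"type":"array","items":{"type":"object","properties":{"fingers":{"type":"number"},"x":{"type":"number"},"y":{"type":"number"},"z":{"type":"number"},"ax":{"type":"number"},"ay":{"type":"number"},"az":{"type":"number"}}}},"force":{"type":"number"}},"required":["rows"]}

```bash
mkdir -p pics; ls; python3 - <<'E'
from station import bot
import cv2,numpy as np
o=bot.get_obs();print({k:np.round(v,3).tolist() for k,v in o.items()})
for n in("scene","top"):
    c=bot.read_camera(n);cv2.imwrite(f"pics/{n}0.png",c["pixels"][:,:,::-1])
    print(n,c["vertical_fov"],c["cx"],c["cy"],np.round(c["world_from_camera"],4).tolist())
E
```

```text
pics
{'t': 0.0, 'q': [-1.423, 0.478, 0.022, 1.556, -0.011, 1.109, -0.083], 'joint_vel': [-0.0, 0.001, -0.0, 0.001, 0.001, -0.002, 0.001], 'joint_torque': [-0.0, -59.646, 1.608, -28.119, 0.012, 0.01, 0.0], 'eef_pos': [0.171, 0.652, 0.23], 'tool_rot': [-0.0, 0.128, 0.992, -0.001], 'contact_force': [-1.178, -0.04, 0.541], 'torque': [0.041, 0.031, -0.006], 'grasp_force': 0.0, 'gripper_width': 1.002}
scene 56.27382279207679 323.681887283118 197.62149532191904 [[-0.2745, 0.6729, -0.6869, 1.1727], [0.9616, 0.1854, -0.2025, 0.1766], [-0.0089, -0.7161, -0.6979, 0.803], [0.0, 0.0, 0.0, 1.0]]
top 46.55834187821974 319.6528465782918 212.58177768863413 [[0.0225, -0.9842, 0.1757, 0.3483], [-0.9997, -0.0238, -0.0051, -0.0063], [0.0092, -0.1755, -0.9844, 1.2473], [0.0, 0.0, 0.0, 1.0]]
```

View pics/scene0.png

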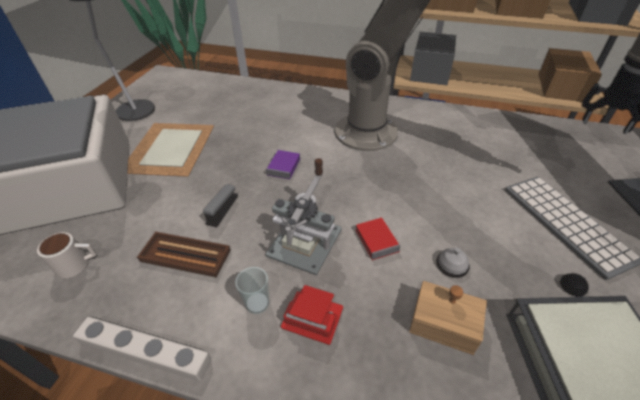

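View pics/top0.png

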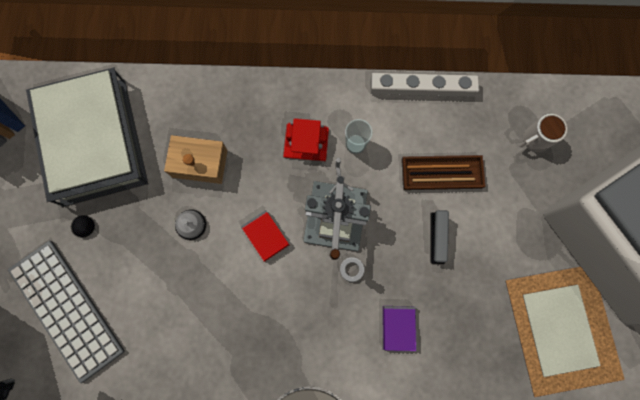

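The top view shows the press at about (338,215), with the knob near (335,254), the peg near (338,162) and the tape roll at (352,270). I'll enlarge it.

```bash
python3 - <<'E'
import cv2,numpy as np
a=cv2.imread("pics/top0.png")[140:290,280:400];b=cv2.imread("pics/scene0.png")[145:280,250:350]
a=cv2.resize(a,None,fx=4,fy=4,interpolation=2)[:600];b=cv2.resize(b,(400,540),interpolation=2)
b=np.pad(b,((0,60),(0,0),(0,0)));b=b[:,:320]
cv2.imwrite("pics/z.png",np.hstack([a,b]))
E
```

```text
(no output)
```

View pics/z.png

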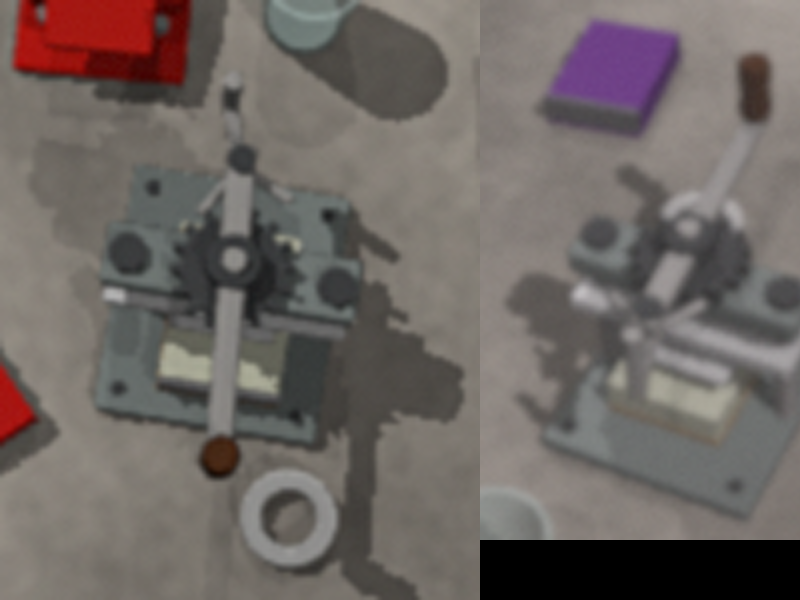

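In the enlarged view the knob is at about (335,253.7), the hub at (338.5,205), the pin at (340.2,179.5) and the peg at (338,160). The base corners are (313.7,182.5), (367.5,190), (360,250) and (304.2,242).

```bash
cat > h.py <<'E'
import numpy as np
from station import bot
def ray(c,u,v,z):
    f=200/np.tan(np.radians(c["vertical_fov"]/2));T=np.array(c["world_from_camera"])
    d=T[:3,:3]@[(u-c["cx"])/f,(v-c["cy"])/f,1];return T[:3,3]+d*(z-T[2,3])/d[2]
def proj(c,p):
    f=200/np.tan(np.radians(c["vertical_fov"]/2));T=np.array(c["world_from_camera"])
    q=T[:3,:3].T@(np.array(p)-T[:3,3]);return np.array([c["cx"]+f*q[0]/q[2],c["cy"]+f*q[1]/q[2]])
E
python3 - <<'E'
from h import *
c=bot.read_camera("top");s=bot.read_camera("scene")
P={n:ray(c,u,v,z) for n,u,v,z in[("knob",335,253.7,.198),("hub",338.5,205,.158),("pin",340.2,179.5,.158),("peg",338,160,.179),
("c1",313.7,182.5,.014),("c2",367.5,190,.014),("c3",360,250,.014),("c4",304.2,242,.014),("tape",352.3,269.7,.018)]}
for n,p in P.items():print(n,p.round(4),proj(s,p).round(1))
# scene-view positions: crop x4 offset (250,145), right panel shifted 480
for n,u,v,z in[("knob",250+(755-480)/4,145+60/4,.198),("hub",250+(688-480)/4,145+232/4,.158),("pegS",250+(638-480)/4,145+335/4,.179)]:print(n,ray(s,u,v,z).round(4))
m=np.mean([P[k] for k in("c1","c2","c3","c4")],0);print("centre",m)
b=(P["c1"]+P["c2"]-P["c3"]-P["c4"])[:2];print("yaw",np.arctan2(b[1],b[0]))
h=m[:2]-P["knob"][:2];print("knobdir",np.arctan2(h[1],h[0]),np.hypot(*h))
p=P["peg"]-P["pin"];print("tail",np.arctan2(p[1],p[0]),np.hypot(*p[:2]))
p=P["pin"][:2]-m[:2];print("pin",np.arctan2(p[1],p[0]),np.hypot(*p))
E
```

```text
knob [ 0.4421 -0.0485  0.198 ] [319.6 159. ]
hub [ 0.5621 -0.0565  0.158 ] [302.9 200.8]
pin [ 0.6249 -0.0597  0.158 ] [293.3 218.8]
peg [ 0.6672 -0.0527  0.179 ] [289.3 226.6]
c1 [0.6512 0.0054 0.014 ] [318.  269.9]
c2 [ 0.6339 -0.1414  0.014 ] [266.4 252.1]
c3 [ 0.4699 -0.1222  0.014 ] [293.8 210.2]
c4 [0.4878 0.0267 0.014 ] [341.8 224.8]
tape [ 0.4171 -0.1019  0.018 ] [305.9 198.3]
knob [ 0.4466 -0.0495  0.198 ]
hub [ 0.5699 -0.0564  0.158 ]
pegS [ 0.6731 -0.0502  0.179 ]
centre [ 0.56070644 -0.05788488  0.014     ]
yaw -0.12305726581357576
knobdir -0.07899654428999209 0.11899871672287765
tail 0.16329972841115667 0.042919168116698575
pin -0.027576230182171993 0.06420139083035362
```

Request:
jog_arm([
  {"fingers": 0,"x": -27,"y": -21.5},
  {"x": -27,"y": -21.5},
  {"x": -27,"y": -21.5},
  {"x": -27,"y": -21.5},
  {"x": -27,"y": -21.5},
  {"x": -27,"y": -21.5},
  {"x": -27,"y": -21.5},
  {"x": -27,"y": -21.5},
])

```text
invalid input
```

Request:
jog_arm([
  {"x": -27,"y": -21.5},
  {"x": -27,"y": -21.5},
  {"x": -27,"y": -21.5},
  {"x": -27,"y": -21.5},
  {"x": -27,"y": -21.5},
  {"x": -27,"y": -21.5},
  {"x": -27,"y": -21.5},
  {"x": -27,"y": -21.5},
])

```text
invalid input
```

Request:
jog_arm([
  {"x": -27,"y": -21.5},
  {"x": -27,"y": -21.5},
  {"x": -27,"y": -21.5},
  {"x": -27,"y": -21.5},
  {"x": -27,"y": -21.5},
  {"x": -27,"y": -20},
  {"az": -6},
  {"az": -5},
])

```text
invalid input
```

Request:
jog_arm([
  {"x": -27,"y": -21.5,"z": 0,"ax": 0,"ay": 0,"az": 0,"fingers": 0},
  {"x": -27,"y": -21.5,"z": 0,"ax": 0,"ay": 0,"az": 0,"fingers": 0},
  {"x": -27,"y": -21.5,"z": 0,"ax": 0,"ay": 0,"az": 0,"fingers": 0},
  {"x": -27,"y": -21.5,"z": 0,"ax": 0,"ay": 0,"az": 0,"fingers": 0},
  {"x": -27,"y": -21.5,"z": 0,"ax": 0,"ay": 0,"az": 0,"fingers": 0},
  {"x": -27,"y": -21.5,"z": 0,"ax": 0,"ay": 0,"az": 0,"fingers": 0},
  {"x": -27,"y": -21.5,"z": 0,"ax": 0,"ay": 0,"az": 0,"fingers": 0},
  {"x": -27,"y": -21.5,"z": 0,"ax": 0,"ay": 0,"az": 0,"fingers": 0},
])

```text
t: 1.0
eef_pos: [0.3369, 0.4307, 0.2313]
tool_rot: [-0.0, 0.128, 0.992, 0.0]
contact_force: [-0.1, 0.1, -0.4]
gripper_width: -0.001
grasp_force: 0.0
```

Request:
jog_arm([
  {"x": -27,"y": -21.5,"z": 0,"ax": 0,"ay": 0,"az": 0,"fingers": 0},
  {"x": -27,"y": -21.5,"z": 0,"ax": 0,"ay": 0,"az": 0,"fingers": 0},
  {"x": -27,"y": -21.5,"z": 0,"ax": 0,"ay": 0,"az": 0,"fingers": 0},
  {"x": -27,"y": -21.5,"z": 0,"ax": 0,"ay": 0,"az": 0,"fingers": 0},
  {"x": -27,"y": -21.5,"z": 0,"ax": 0,"ay": 0,"az": 0,"fingers": 0},
  {"x": -27,"y": -21.5,"z": 0,"ax": 0,"ay": 0,"az": 0,"fingers": 0},
  {"x": -27,"y": -21.5,"z": 0,"ax": 0,"ay": 0,"az": 0,"fingers": 0},
  {"x": -27,"y": -21.5,"z": 0,"ax": 0,"ay": 0,"az": 0,"fingers": 0},
])

```text
t: 1.8
eef_pos: [0.5023, 0.2097, 0.2313]
tool_rot: [-0.0, 0.128, 0.992, 0.0]
contact_force: [0.7, 0.3, -0.5]
gripper_width: -0.0
grasp_force: 0.0
```

Request:
jog_arm([
  {"x": -27,"y": -21.5,"z": 0,"ax": 0,"ay": 0,"az": 0,"fingers": 0},
  {"x": -27,"y": -21.5,"z": 0,"ax": 0,"ay": 0,"az": 0,"fingers": 0},
  {"x": -27,"y": -21.5,"z": 0,"ax": 0,"ay": 0,"az": 0,"fingers": 0},
  {"x": -27,"y": -21.5,"z": 0,"ax": 0,"ay": 0,"az": 0,"fingers": 0},
  {"x": -27,"y": -21.5,"z": 0,"ax": 0,"ay": 0,"az": 0,"fingers": 0},
  {"x": -27,"y": -20,"z": 0,"ax": 0,"ay": 0,"az": 0,"fingers": 0},
  {"x": -27,"y": -20,"z": 0,"ax": 0,"ay": 0,"az": -6,"fingers": 0},
  {"x": 0,"y": 0,"z": 0,"ax": 0,"ay": 0,"az": -5,"fingers": 0},
])

```text
t: 2.6
eef_pos: [0.6491, 0.0146, 0.2311]
tool_rot: [0.001, 0.033, 0.999, -0.002]
contact_force: [-0.2, -0.4, 0.3]
gripper_width: 0.001
grasp_force: 0.0
```

Request:
jog_arm([
  {"x": -10,"y": 0,"z": 0,"ax": 0,"ay": 0,"az": 0,"fingers": 0},
  {"x": -9,"y": 0,"z": 0,"ax": 0,"ay": 0,"az": 0,"fingers": 0},
  {"x": 0,"y": -1,"z": 20,"ax": 0,"ay": 0,"az": 0,"fingers": 0},
  {"x": 0,"y": 0,"z": 20,"ax": 0,"ay": 0,"az": 0,"fingers": 0},
  {"x": 0,"y": 0,"z": 20,"ax": 0,"ay": 0,"az": 0,"fingers": 0},
  {"x": 0,"y": 0,"z": 10,"ax": 0,"ay": 0,"az": 0,"fingers": 0},
  {"x": 0,"y": 0,"z": 0,"ax": 0,"ay": 0,"az": 0,"fingers": 0},
  {"x": 0,"y": 0,"z": 0,"ax": 0,"ay": 0,"az": 0,"fingers": 0},
])

```text
t: 3.4
eef_pos: [0.6666, 0.0187, 0.1619]
tool_rot: [0.0, 0.032, 0.999, 0.0]
contact_force: [-0.1, -0.0, -0.0]
gripper_width: -0.001
grasp_force: 0.0
```

```bash
python3 - <<'E'
from h import *
import cv2
w=bot.read_camera("wrist");a=w["pixels"];s=bot.read_camera("scene")["pixels"][130:280,240:390]
a=cv2.resize(a,(480,300));s=cv2.resize(s,(300,300),interpolation=2)
cv2.imwrite("pics/w1.png",np.hstack([a,s])[:,:,::-1])
for p in[(.669,-.052,.179),(.562,-.057,.158),(.627,-.06,.158),(.444,-.049,.198)]:print(proj(w,p)*.75)
print(bot.get_obs()["eef_pos"],bot.get_obs()["contact_force"])
E
```

```text
[117.55286346 210.67059881]
[89.02756505 23.17525404]
[107.96637455 135.54016852]
[ -75.40135491 -506.010531  ]
[0.6669895  0.01840373 0.16256782] [-0.33015724  0.05299815 -0.27144509]
```

View pics/w1.png

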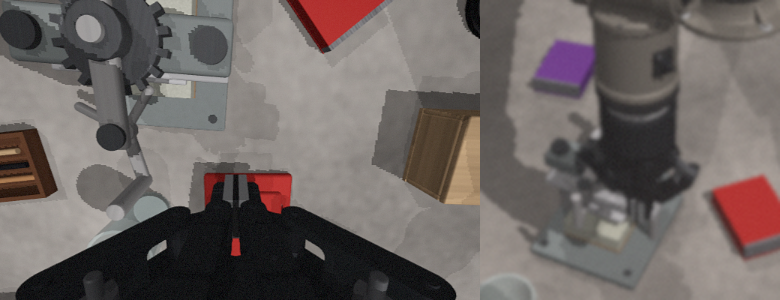

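The wrist view shows the peg top at (116,213), which agrees with the prediction (117.5,210.7). The pin and hub also match to about 1–2 mm. Pushing the peg toward -y.

Request:
jog_arm([
  {"x": -2,"y": -15,"z": 0,"ax": 0,"ay": 0,"az": 0,"fingers": 0},
  {"x": 0,"y": -15,"z": 0,"ax": 0,"ay": 0,"az": 0,"fingers": 0},
  {"x": 0,"y": -10,"z": 0,"ax": 0,"ay": 0,"az": 0,"fingers": 0},
  {"x": 0,"y": -6,"z": 0,"ax": 0,"ay": 0,"az": 0,"fingers": 0},
  {"x": 0,"y": -4,"z": 0,"ax": 0,"ay": 0,"az": 0,"fingers": 0},
  {"x": 0,"y": -4,"z": 0,"ax": 0,"ay": 0,"az": 0,"fingers": 0},
  {"x": 0,"y": -3,"z": 0,"ax": 0,"ay": 0,"az": 0,"fingers": 0},
  {"x": 0,"y": -3,"z": 0,"ax": 0,"ay": 0,"az": 0,"fingers": 0},
])

```text
t: 4.3
eef_pos: [0.6643, -0.0414, 0.1613]
tool_rot: [0.0, 0.032, 1.0, 0.0]
contact_force: [0.6, -0.1, -0.3]
gripper_width: -0.0
grasp_force: 0.1
```

Request:
jog_arm([
  {"x": 0,"y": -2,"z": 0,"ax": 0,"ay": 0,"az": 0,"fingers": 0},
  {"x": 0,"y": -2,"z": 0,"ax": 0,"ay": 0,"az": 0,"fingers": 0},
  {"x": 0,"y": -2,"z": 0,"ax": 0,"ay": 0,"az": 0,"fingers": 0},
  {"x": 0,"y": -1,"z": 0,"ax": 0,"ay": 0,"az": 0,"fingers": 0},
  {"x": 0,"y": 0,"z": 0,"ax": 0,"ay": 0,"az": 0,"fingers": 0},
  {"x": 0,"y": 0,"z": 0,"ax": 0,"ay": 0,"az": 0,"fingers": 0},
  {"x": 0,"y": 0,"z": 0,"ax": 0,"ay": 0,"az": 0,"fingers": 0},
  {"x": 0,"y": 0,"z": 0,"ax": 0,"ay": 0,"az": 0,"fingers": 0},
])

```text
t: 5.1
eef_pos: [0.6639, -0.0486, 0.1613]
tool_rot: [0.0, 0.032, 0.999, 0.0]
contact_force: [-0.7, 0.5, 0.2]
gripper_width: -0.0
grasp_force: 0.0
```

```bash
python3 - <<'E'
from h import *
import cv2
w=bot.read_camera("wrist");cv2.imwrite("pics/w2.png",w["pixels"][:,:,::-1])
for p in[(.669,-.052,.179),(.669,-.072,.179),(.562,-.057,.158),(.627,-.06,.158)]:print(proj(w,p))
E
```

```text
[306.12721474 278.79761826]
[261.65346272 281.29835908]
[277.6592475  26.8160855]
[284.28086756 178.08037996]
```

View pics/w2.png

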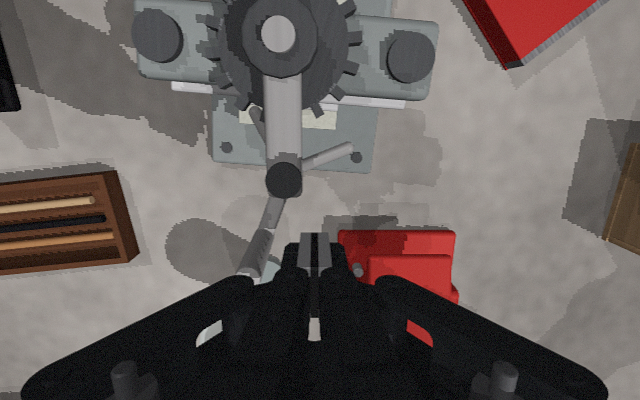

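The picture shows the tail now pointing to the -y side, with the peg at about (250,270) and the pin unmoved at (284,180). The pawl has flipped. Next is the knob.

Request:
jog_arm([
  {"x": 0,"y": 5,"z": 0,"ax": 0,"ay": 0,"az": 0,"fingers": 0},
  {"x": 0,"y": 0,"z": -30,"ax": 0,"ay": 0,"az": 0,"fingers": 0},
  {"x": 0,"y": 0,"z": -30,"ax": 0,"ay": 0,"az": 0,"fingers": 0},
  {"x": 0,"y": 0,"z": -15,"ax": 0,"ay": 0,"az": 0,"fingers": 0},
  {"x": 27,"y": -3,"z": 0,"ax": 0,"ay": 0,"az": 0,"fingers": 40},
  {"x": 27,"y": -3,"z": 0,"ax": 0,"ay": 0,"az": 0,"fingers": 40},
  {"x": 27,"y": -3,"z": 0,"ax": 0,"ay": 0,"az": 0,"fingers": 40},
  {"x": 27,"y": -3,"z": 0,"ax": 0,"ay": 0,"az": 0,"fingers": 40},
])

```text
t: 5.95
eef_pos: [0.5543, -0.0486, 0.2359]
tool_rot: [-0.0, 0.032, 0.999, 0.0]
contact_force: [1.1, 0.7, 0.5]
gripper_width: 0.467
grasp_force: 0.0
```

Request:
jog_arm([
  {"x": 27,"y": -3,"z": 0,"ax": 0,"ay": 0,"az": 0,"fingers": 40},
  {"x": 27,"y": -2,"z": 0,"ax": 0,"ay": 0,"az": 0,"fingers": 40},
  {"x": 27,"y": -2,"z": 0,"ax": 0,"ay": 0,"az": 0,"fingers": 40},
  {"x": 27,"y": -2,"z": 0,"ax": 0,"ay": 0,"az": 0,"fingers": 40},
  {"x": 4,"y": 0,"z": 0,"ax": 0,"ay": 0,"az": 0,"fingers": 40},
  {"x": 0,"y": 0,"z": 0,"ax": 0,"ay": 0,"az": 0,"fingers": 40},
  {"x": 0,"y": 0,"z": 0,"ax": 0,"ay": 0,"az": 0,"fingers": 40},
  {"x": 0,"y": 0,"z": 0,"ax": 0,"ay": 0,"az": 0,"fingers": 40},
])

```text
t: 6.75
eef_pos: [0.4442, -0.0506, 0.2363]
tool_rot: [0.0, 0.032, 0.999, -0.0]
contact_force: [0.1, 0.1, 0.6]
gripper_width: 0.465
grasp_force: 0.0
```

```bash
python3 - <<'E'
from h import *
import cv2
w=bot.read_camera("wrist");cv2.imwrite("pics/w3.png",w["pixels"][:,:,::-1])
o=bot.get_obs();print(o["eef_pos"],o["contact_force"])
for p in[(.444,-.0495,.198),(.562,-.057,.158),list(o["eef_pos"][:2])+[.198]]:print(proj(w,p))
E
```

```text
[ 0.44409682 -0.05066793  0.23623723] [-0.11765003  0.84729663 -0.14871239]
[314.98400057 222.31357413]
[314.716762   337.56001402]
[313.09782816 222.5733242 ]
```

View pics/w3.png

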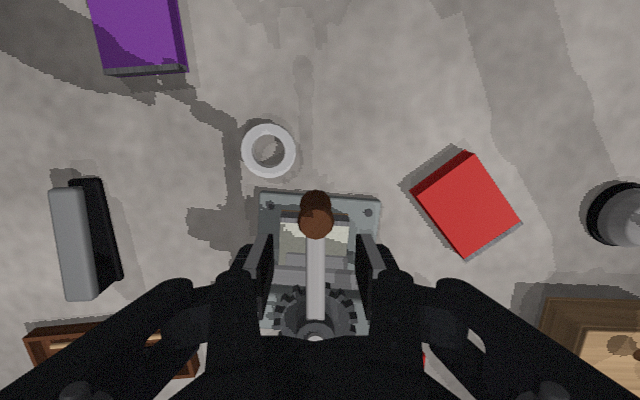

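The knob top is at (316,222), against a prediction of (315,222), so it lies at about (0.444, -0.049). Descending around it, then narrowing.

Request:
jog_arm([
  {"x": 0,"y": 1.5,"z": 20,"ax": 0,"ay": 0,"az": 0,"fingers": 40},
  {"x": 0,"y": 0,"z": 20,"ax": 0,"ay": 0,"az": 0,"fingers": 40},
  {"x": 0,"y": 0,"z": 20,"ax": 0,"ay": 0,"az": 0,"fingers": 40},
  {"x": 0,"y": 0,"z": 15,"ax": 0,"ay": 0,"az": 0,"fingers": 40},
  {"x": 0,"y": 0,"z": 0,"ax": 0,"ay": 0,"az": 0,"fingers": 26},
  {"x": 0,"y": 0,"z": 0,"ax": 0,"ay": 0,"az": 0,"fingers": 26},
  {"x": 0,"y": 0,"z": 0,"ax": 0,"ay": 0,"az": 0,"fingers": 26},
  {"x": 0,"y": 0,"z": 0,"ax": 0,"ay": 0,"az": 0,"fingers": 26},
])

```text
t: 7.6
eef_pos: [0.4441, -0.0492, 0.1621]
tool_rot: [0.001, 0.032, 0.999, 0.0]
contact_force: [-0.4, -0.6, 0.1]
gripper_width: 0.303
grasp_force: 0.0
```

```bash
cat >> h.py <<'E'
A=np.array([.564,-.057]);YAW=-.12
def plan(ths,rot=True,off=0.0):
    """tool rows along knob circle to angles ths; off = knob-to-TCP lead along the tangent"""
    from scipy.spatial.transform import Rotation as Ro
    o=bot.get_obs();p=np.array(o["eef_pos"]);q=o["tool_rot"];R=Ro.from_quat(q,scalar_first=True).as_matrix()
    a=np.arctan2(R[1,1],R[0,1])  # world angle of tool y
    k=A-p[:2];print("now th",round(YAW-np.arctan2(k[1],k[0]),3),"r",round(np.hypot(*k),4),"tool",round(YAW-(a-np.pi/2),3),"z",p[2].round(4),"F",np.round(o["contact_force"],1),"t",o["t"])
    x=p[:2].copy()
    for t in ths:
        b=YAW-t;T=A-.12*np.array([np.cos(b),np.sin(b)])
        d=T-x;c,s=np.cos(a),np.sin(a);y=d@[c,s];xx=d@[-s,c]
        x=T
        na=b+np.pi/2 if rot else a
        print(f"th {t:.2f} x {xx*1e3:.1f} y {y*1e3:.1f} az {np.degrees(a-na):.1f}");a=na
E
python3 -c "
from h import *
plan(np.arange(-.15,-.8,-.1))
plan(np.linspace(-.15,-.75,8))"
```

```text
now th -0.055 r 0.1202 tool -0.056 z 0.1621 F [-0.4 -0.6  0.1] t 7.6
th -0.15 x -0.7 y -11.4 az -5.4
th -0.25 x -0.6 y -12.0 az -5.7
th -0.35 x -0.6 y -12.0 az -5.7
th -0.45 x -0.6 y -12.0 az -5.7
th -0.55 x -0.6 y -12.0 az -5.7
th -0.65 x -0.6 y -12.0 az -5.7
th -0.75 x -0.6 y -12.0 az -5.7
now th -0.055 r 0.1202 tool -0.056 z 0.1621 F [-0.4 -0.6  0.1] t 7.6
th -0.15 x -0.7 y -11.4 az -5.4
th -0.24 x -0.4 y -10.3 az -4.9
th -0.32 x -0.4 y -10.3 az -4.9
th -0.41 x -0.4 y -10.3 az -4.9
th -0.49 x -0.4 y -10.3 az -4.9
th -0.58 x -0.4 y -10.3 az -4.9
th -0.66 x -0.4 y -10.3 az -4.9
th -0.75 x -0.4 y -10.3 az -4.9
```

Request:
jog_arm([
  {"x": -0.6,"y": -12,"z": 0,"ax": 0,"ay": 0,"az": -5.73,"fingers": 26},
  {"x": -0.6,"y": -12,"z": 0,"ax": 0,"ay": 0,"az": -5.73,"fingers": 26},
  {"x": -0.6,"y": -12,"z": 0,"ax": 0,"ay": 0,"az": -5.73,"fingers": 26},
  {"x": -0.6,"y": -12,"z": 0,"ax": 0,"ay": 0,"az": -5.73,"fingers": 26},
  {"x": -0.6,"y": -12,"z": 0,"ax": 0,"ay": 0,"az": -5.73,"fingers": 26},
  {"x": -0.6,"y": -12,"z": 0,"ax": 0,"ay": 0,"az": -5.73,"fingers": 26},
  {"x": -0.2,"y": -4,"z": 0,"ax": 0,"ay": 0,"az": -1.9,"fingers": 26},
  {"x": 0,"y": 0,"z": 0,"ax": 0,"ay": 0,"az": 0,"fingers": 26},
])

```text
t: 8.4
eef_pos: [0.4627, -0.1222, 0.1619]
tool_rot: [0.001, -0.28, 0.96, -0.0]
contact_force: [0.4, -0.2, -0.3]
gripper_width: 0.308
grasp_force: 0.0
```

```bash
python3 - <<'E'
from h import *
import cv2
w=bot.read_camera("wrist");c=bot.read_camera("top")
a=cv2.resize(w["pixels"],(480,300));b=cv2.resize(c["pixels"][150:290,270:410],(300,300),interpolation=2)
cv2.imwrite("pics/w4.png",np.hstack([a,b])[:,:,::-1])
plan([])
E
```

```text
now th -0.686 r 0.1204 tool -0.688 z 0.1617 F [0.4 0.  0.6] t 8.5
```

View pics/w4.png

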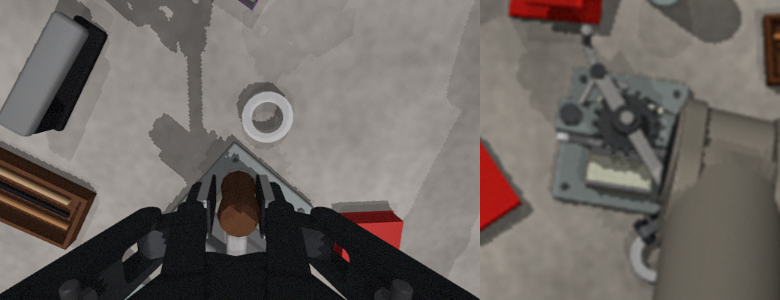

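The right inset shows the knob between the fingers and the handle swung with the tail turned clockwise relative to the bar, so the pawl is positive. Drive swing 1.

Request:
jog_arm([
  {"x": -0.5,"y": 10.2,"z": 0,"ax": 0,"ay": 0,"az": 4.87,"fingers": 26},
  {"x": -0.5,"y": 10.2,"z": 0,"ax": 0,"ay": 0,"az": 4.87,"fingers": 26},
  {"x": -0.5,"y": 10.2,"z": 0,"ax": 0,"ay": 0,"az": 4.87,"fingers": 26},
  {"x": -0.5,"y": 10.2,"z": 0,"ax": 0,"ay": 0,"az": 4.87,"fingers": 26},
  {"x": -0.5,"y": 10.2,"z": 0,"ax": 0,"ay": 0,"az": 4.87,"fingers": 26},
  {"x": -0.5,"y": 10.2,"z": 0,"ax": 0,"ay": 0,"az": 4.87,"fingers": 26},
  {"x": -0.5,"y": 10.2,"z": 0,"ax": 0,"ay": 0,"az": 4.87,"fingers": 26},
  {"x": -0.5,"y": 10.2,"z": 0,"ax": 0,"ay": 0,"az": 4.87,"fingers": 26},
])

```text
t: 9.3
eef_pos: [0.4444, -0.0451, 0.1618]
tool_rot: [0.001, 0.058, 0.998, -0.001]
contact_force: [0.2, -8.3, 3.1]
gripper_width: 0.304
grasp_force: 4.0
```

```bash
python3 -c "
from h import *
plan([])"
```

```text
now th -0.021 r 0.1202 tool -0.004 z 0.1618 F [ 0.2 -8.3  3.1] t 9.3
```

Request:
jog_arm([
  {"x": -0.5,"y": 10.2,"z": 0,"ax": 0,"ay": 0,"az": 4.87,"fingers": 26},
  {"x": -0.5,"y": 10.2,"z": 0,"ax": 0,"ay": 0,"az": 4.87,"fingers": 26},
  {"x": -0.5,"y": 10.2,"z": 0,"ax": 0,"ay": 0,"az": 4.87,"fingers": 26},
  {"x": -0.4,"y": 8,"z": 0,"ax": 0,"ay": 0,"az": 3.8,"fingers": 26},
  {"x": -0.4,"y": 8,"z": 0,"ax": 0,"ay": 0,"az": 3.8,"fingers": 26},
  {"x": -0.4,"y": 8,"z": 0,"ax": 0,"ay": 0,"az": 3.8,"fingers": 26},
  {"x": -0.4,"y": 8,"z": 0,"ax": 0,"ay": 0,"az": 3.8,"fingers": 26},
  {"x": -0.4,"y": 8,"z": 0,"ax": 0,"ay": 0,"az": 3.8,"fingers": 26},
])

```text
t: 10.1
eef_pos: [0.4712, 0.0188, 0.1615]
tool_rot: [-0.001, 0.344, 0.939, -0.001]
contact_force: [-5.7, -5.1, 6.4]
gripper_width: 0.305
grasp_force: 4.0
```

```bash
python3 -c "
from h import *
plan([])
plan(np.linspace(.55,-.65,13))"
```

```text
now th 0.565 r 0.1198 tool 0.582 z 0.1615 F [-5.7 -5.1  6.4] t 10.1
now th 0.565 r 0.1198 tool 0.582 z 0.1615 F [-5.7 -5.1  6.4] t 10.1
th 0.55 x 0.1 y -1.8 az -1.8
th 0.45 x -0.6 y -12.0 az -5.7
th 0.35 x -0.6 y -12.0 az -5.7
th 0.25 x -0.6 y -12.0 az -5.7
th 0.15 x -0.6 y -12.0 az -5.7
th 0.05 x -0.6 y -12.0 az -5.7
th -0.05 x -0.6 y -12.0 az -5.7
th -0.15 x -0.6 y -12.0 az -5.7
th -0.25 x -0.6 y -12.0 az -5.7
th -0.35 x -0.6 y -12.0 az -5.7
th -0.45 x -0.6 y -12.0 az -5.7
th -0.55 x -0.6 y -12.0 az -5.7
th -0.65 x -0.6 y -12.0 az -5.7
```

Request:
jog_arm([
  {"x": -0.2,"y": 3,"z": 0,"ax": 0,"ay": 0,"az": 1.4,"fingers": 26},
  {"x": -0.2,"y": 3,"z": 0,"ax": 0,"ay": 0,"az": 1.4,"fingers": 26},
  {"x": -0.1,"y": 3,"z": 0,"ax": 0,"ay": 0,"az": 1.4,"fingers": 26},
  {"x": -0.1,"y": 3,"z": 0,"ax": 0,"ay": 0,"az": 1.4,"fingers": 26},
  {"x": 0,"y": -4,"z": 0,"ax": 0,"ay": 0,"az": -2,"fingers": 26},
  {"x": -0.6,"y": -12,"z": 0,"ax": 0,"ay": 0,"az": -5.73,"fingers": 26},
  {"x": -0.6,"y": -12,"z": 0,"ax": 0,"ay": 0,"az": -5.73,"fingers": 26},
  {"x": -0.6,"y": -12,"z": 0,"ax": 0,"ay": 0,"az": -5.73,"fingers": 26},
])

```text
t: 10.9
eef_pos: [0.4578, -0.0026, 0.1617]
tool_rot: [0.001, 0.226, 0.974, 0.001]
contact_force: [0.8, 1.3, -1.2]
gripper_width: 0.304
grasp_force: 1.1
```

Request:
jog_arm([
  {"x": -0.6,"y": -12,"z": 0,"ax": 0,"ay": 0,"az": -5.73,"fingers": 26},
  {"x": -0.6,"y": -12,"z": 0,"ax": 0,"ay": 0,"az": -5.73,"fingers": 26},
  {"x": -0.6,"y": -12,"z": 0,"ax": 0,"ay": 0,"az": -5.73,"fingers": 26},
  {"x": -0.6,"y": -12,"z": 0,"ax": 0,"ay": 0,"az": -5.73,"fingers": 26},
  {"x": -0.6,"y": -12,"z": 0,"ax": 0,"ay": 0,"az": -5.73,"fingers": 26},
  {"x": -0.6,"y": -12,"z": 0,"ax": 0,"ay": 0,"az": -5.73,"fingers": 26},
  {"x": -0.6,"y": -12,"z": 0,"ax": 0,"ay": 0,"az": -5.73,"fingers": 26},
  {"x": 0,"y": 0,"z": 0,"ax": 0,"ay": 0,"az": 0,"fingers": 26},
])

```text
t: 11.7
eef_pos: [0.4488, -0.0863, 0.1616]
tool_rot: [0.0, -0.119, 0.993, -0.0]
contact_force: [0.1, 0.3, 0.4]
gripper_width: 0.302
grasp_force: 0.0
```

```bash
python3 -c "
from h import *
plan([])"
```

```text
now th -0.369 r 0.1188 tool -0.359 z 0.1616 F [0.1 0.3 0.4] t 11.7
```

Request:
jog_arm([
  {"x": 0,"y": -11.5,"z": 0,"ax": 0,"ay": 0,"az": -5.73,"fingers": 26},
  {"x": 0,"y": -11.5,"z": 0,"ax": 0,"ay": 0,"az": -5.73,"fingers": 26},
  {"x": -0.2,"y": -11.5,"z": 0,"ax": 0,"ay": 0,"az": -5.73,"fingers": 26},
  {"x": 0,"y": 0,"z": 0,"ax": 0,"ay": 0,"az": 0,"fingers": 26},
  {"x": -0.4,"y": 7,"z": 0,"ax": 0,"ay": 0,"az": 3.4,"fingers": 26},
  {"x": -0.4,"y": 7,"z": 0,"ax": 0,"ay": 0,"az": 3.4,"fingers": 26},
  {"x": -0.4,"y": 7,"z": 0,"ax": 0,"ay": 0,"az": 3.4,"fingers": 26},
  {"x": -0.4,"y": 7,"z": 0,"ax": 0,"ay": 0,"az": 3.4,"fingers": 26},
])

```text
t: 12.5
eef_pos: [0.45, -0.0929, 0.1616]
tool_rot: [0.001, -0.147, 0.989, -0.001]
contact_force: [1.8, -7.9, -1.8]
gripper_width: 0.306
grasp_force: 3.9
```

Request:
jog_arm([
  {"x": -0.3,"y": 5,"z": 0,"ax": 0,"ay": 0,"az": 2.4,"fingers": 26},
  {"x": -0.3,"y": 5,"z": 0,"ax": 0,"ay": 0,"az": 2.4,"fingers": 26},
  {"x": -0.2,"y": 5,"z": 0,"ax": 0,"ay": 0,"az": 2.4,"fingers": 26},
  {"x": -0.2,"y": 5,"z": 0,"ax": 0,"ay": 0,"az": 2.4,"fingers": 26},
  {"x": -0.2,"y": 5,"z": 0,"ax": 0,"ay": 0,"az": 2.4,"fingers": 26},
  {"x": -0.2,"y": 5,"z": 0,"ax": 0,"ay": 0,"az": 2.4,"fingers": 26},
  {"x": -0.2,"y": 5,"z": 0,"ax": 0,"ay": 0,"az": 2.4,"fingers": 26},
  {"x": -0.2,"y": 5,"z": 0,"ax": 0,"ay": 0,"az": 2.4,"fingers": 26},
])

```text
t: 13.3
eef_pos: [0.4448, -0.0535, 0.1615]
tool_rot: [0.0, 0.02, 1.0, -0.001]
contact_force: [-0.3, -7.0, 0.9]
gripper_width: 0.306
grasp_force: 3.9
```

```bash
python3 -c "
from h import *
plan([])"
```

```text
now th -0.091 r 0.1192 tool -0.079 z 0.1615 F [-0.3 -7.   0.9] t 13.3
```

Request:
jog_arm([
  {"x": 0.2,"y": 3,"z": 0,"ax": 0,"ay": 0,"az": 1.4,"fingers": 26},
  {"x": 0,"y": 3,"z": 0,"ax": 0,"ay": 0,"az": 1.4,"fingers": 26},
  {"x": 0,"y": 3,"z": 0,"ax": 0,"ay": 0,"az": 1.4,"fingers": 26},
  {"x": 0,"y": 3,"z": 0,"ax": 0,"ay": 0,"az": 1.4,"fingers": 26},
  {"x": 0,"y": 3,"z": 0,"ax": 0,"ay": 0,"az": 1.4,"fingers": 26},
  {"x": -0.1,"y": 3,"z": 0,"ax": 0,"ay": 0,"az": 1.4,"fingers": 26},
  {"x": -0.1,"y": 3,"z": 0,"ax": 0,"ay": 0,"az": 1.4,"fingers": 26},
  {"x": -0.1,"y": 3,"z": 0,"ax": 0,"ay": 0,"az": 1.4,"fingers": 26},
])

```text
t: 14.1
eef_pos: [0.4473, -0.0299, 0.1614]
tool_rot: [-0.0, 0.117, 0.993, -0.001]
contact_force: [-0.6, -7.6, 2.8]
gripper_width: 0.307
grasp_force: 3.8
```

```bash
python3 -c "
from h import *
plan([])
for i in range(3):
  bot.read_camera('top');print(np.round(bot.get_obs()['contact_force'],2))"
```

```text
now th 0.109 r 0.1198 tool 0.115 z 0.1614 F [-0.6 -7.6  2.8] t 14.1
[-1.6  -6.44  3.62]
[-1.37 -5.55  3.21]
[-0.55 -5.96  2.28]
```

Request:
jog_arm([
  {"x": -0.1,"y": 3,"z": 0,"ax": 0,"ay": 0,"az": 1.4,"fingers": 26},
  {"x": -0.1,"y": 3,"z": 0,"ax": 0,"ay": 0,"az": 1.4,"fingers": 26},
  {"x": -0.1,"y": 3,"z": 0,"ax": 0,"ay": 0,"az": 1.4,"fingers": 26},
  {"x": -0.1,"y": 3,"z": 0,"ax": 0,"ay": 0,"az": 1.4,"fingers": 26},
  {"x": -0.1,"y": 3,"z": 0,"ax": 0,"ay": 0,"az": 1.4,"fingers": 26},
  {"x": -0.1,"y": 3,"z": 0,"ax": 0,"ay": 0,"az": 1.4,"fingers": 26},
  {"x": -0.1,"y": 3,"z": 0,"ax": 0,"ay": 0,"az": 1.4,"fingers": 26},
  {"x": -0.1,"y": 3,"z": 0,"ax": 0,"ay": 0,"az": 1.4,"fingers": 26},
])

```text
t: 15.05
eef_pos: [0.4549, -0.0073, 0.1613]
tool_rot: [-0.001, 0.214, 0.977, -0.001]
contact_force: [-3.0, -7.0, 4.9]
gripper_width: 0.305
grasp_force: 3.8
```

```bash
python3 -c "
from h import *
plan([])
for i in range(3):
  bot.read_camera('top');print(np.round(bot.get_obs()['contact_force'],2))"
```

```text
now th 0.308 r 0.1199 tool 0.311 z 0.1613 F [-3.  -7.   4.9] t 15.05
[-2.74 -6.9   4.84]
[-2.18 -4.18  4.35]
[-2.62 -5.27  3.81]
```

Request:
jog_arm([
  {"x": -0.1,"y": 3,"z": 0,"ax": 0,"ay": 0,"az": 1.4,"fingers": 26},
  {"x": -0.1,"y": 3,"z": 0,"ax": 0,"ay": 0,"az": 1.4,"fingers": 26},
  {"x": -0.1,"y": 3,"z": 0,"ax": 0,"ay": 0,"az": 1.4,"fingers": 26},
  {"x": -0.1,"y": 3,"z": 0,"ax": 0,"ay": 0,"az": 1.4,"fingers": 26},
  {"x": -0.1,"y": 3,"z": 0,"ax": 0,"ay": 0,"az": 1.4,"fingers": 26},
  {"x": -0.1,"y": 3,"z": 0,"ax": 0,"ay": 0,"az": 1.4,"fingers": 26},
  {"x": -0.1,"y": 3,"z": 0,"ax": 0,"ay": 0,"az": 1.4,"fingers": 26},
  {"x": -0.1,"y": 3,"z": 0,"ax": 0,"ay": 0,"az": 1.4,"fingers": 26},
])

```text
t: 16.0
eef_pos: [0.4667, 0.0131, 0.1613]
tool_rot: [-0.001, 0.308, 0.951, -0.002]
contact_force: [-5.6, -7.3, 6.7]
gripper_width: 0.307
grasp_force: 4.4
```

```bash
cat >> h.py <<'E'
def feel(n=4):
    plan([]);o=bot.get_obs();k=A-np.array(o["eef_pos"][:2]);b=np.arctan2(k[1],k[0]);tv=np.array([-np.sin(b),np.cos(b)])
    r=[-np.array(o["contact_force"])[:2]@tv]
    for i in range(n):bot.read_camera("top");r.append(-np.array(bot.get_obs()["contact_force"])[:2]@tv)
    print("push",np.round(r,1),"static mean",np.mean(r[2:]).round(2))
E
python3 -c "
from h import *
feel()"
```

```text
now th 0.504 r 0.1199 tool 0.506 z 0.1613 F [-5.6 -7.3  6.7] t 16.0
push [9.1 7.4 6.6 6.8 5.5] static mean 6.32
```

Request:
jog_arm([
  {"x": -0.1,"y": 2,"z": 0,"ax": 0,"ay": 0,"az": 0.95,"fingers": 26},
  {"x": -0.1,"y": 2,"z": 0,"ax": 0,"ay": 0,"az": 0.95,"fingers": 26},
  {"x": -0.1,"y": 2,"z": 0,"ax": 0,"ay": 0,"az": 0.95,"fingers": 26},
  {"x": -0.1,"y": 2,"z": 0,"ax": 0,"ay": 0,"az": 0.95,"fingers": 26},
  {"x": -0.1,"y": 2,"z": 0,"ax": 0,"ay": 0,"az": 0.95,"fingers": 26},
  {"x": -0.1,"y": 2,"z": 0,"ax": 0,"ay": 0,"az": 0.95,"fingers": 26},
  {"x": -0.1,"y": 2,"z": 0,"ax": 0,"ay": 0,"az": 0.95,"fingers": 26},
  {"x": -0.1,"y": 2,"z": 0,"ax": 0,"ay": 0,"az": 0.95,"fingers": 26},
])

```text
t: 17.0
eef_pos: [0.4766, 0.0251, 0.1611]
tool_rot: [-0.002, 0.37, 0.929, -0.002]
contact_force: [-7.0, -7.3, 8.7]
gripper_width: 0.3
grasp_force: 4.9
```

```bash
python3 -c "
from h import *
feel()"
```

```text
now th 0.634 r 0.1199 tool 0.639 z 0.1611 F [-7.  -7.3  8.7] t 17.0
push [10.1  8.8  7.5  9.3  8.3] static mean 8.36
```

Request:
jog_arm([
  {"x": 0,"y": 1.2,"z": 0,"ax": 0,"ay": 0,"az": 0.57,"fingers": 26},
  {"x": 0,"y": 1.2,"z": 0,"ax": 0,"ay": 0,"az": 0.57,"fingers": 26},
  {"x": -0.1,"y": 1.2,"z": 0,"ax": 0,"ay": 0,"az": 0.57,"fingers": 26},
  {"x": 0,"y": 1.2,"z": 0,"ax": 0,"ay": 0,"az": 0.57,"fingers": 26},
  {"x": -0.1,"y": 1.2,"z": 0,"ax": 0,"ay": 0,"az": 0.57,"fingers": 26},
  {"x": 0,"y": 1.2,"z": 0,"ax": 0,"ay": 0,"az": 0.57,"fingers": 26},
  {"x": -0.1,"y": 1.2,"z": 0,"ax": 0,"ay": 0,"az": 0.57,"fingers": 26},
  {"x": -0.1,"y": 1.2,"z": 0,"ax": 0,"ay": 0,"az": 0.57,"fingers": 26},
])

```text
t: 18.0
eef_pos: [0.4833, 0.0316, 0.1611]
tool_rot: [-0.002, 0.407, 0.914, -0.002]
contact_force: [-8.8, -5.8, 9.3]
gripper_width: 0.307
grasp_force: 5.1
```

```bash
python3 -c "
from h import *
feel(8)"
```

```text
now th 0.712 r 0.1198 tool 0.718 z 0.1611 F [-8.8 -5.8  9.3] t 18.0
push [10.4  9.6  9.6  9.4  9.1  8.7 10.1  9.6  9.1] static mean 9.39
```

Request:
jog_arm([
  {"x": 0,"y": -1.5,"z": 0,"ax": 0,"ay": 0,"az": 0,"fingers": 26},
  {"x": 0,"y": -1,"z": 0,"ax": 0,"ay": 0,"az": 0,"fingers": 34},
  {"x": 0,"y": 0,"z": 0,"ax": 0,"ay": 0,"az": 0,"fingers": 42},
  {"x": 0,"y": 0,"z": 0,"ax": 0,"ay": 0,"az": 0,"fingers": 42},
  {"x": 0,"y": 0,"z": -10,"ax": 0,"ay": 0,"az": 0,"fingers": 42},
  {"x": 0,"y": 0,"z": -20,"ax": 0,"ay": 0,"az": 0,"fingers": 42},
  {"x": 0,"y": 0,"z": -30,"ax": 0,"ay": 0,"az": 0,"fingers": 42},
  {"x": 0,"y": 0,"z": -30,"ax": 0,"ay": 0,"az": 0,"fingers": 42},
])

```text
t: 19.2
eef_pos: [0.4843, 0.0313, 0.2528]
tool_rot: [-0.0, 0.404, 0.915, -0.0]
contact_force: [1.0, 0.7, 0.4]
gripper_width: 0.492
grasp_force: 0.0
```

Request:
jog_arm([
  {"x": 0,"y": 30,"z": -10,"ax": 0,"ay": 0,"az": 0,"fingers": 42},
  {"x": 0,"y": 30,"z": 0,"ax": 0,"ay": 0,"az": 0,"fingers": 42},
  {"x": 0,"y": 30,"z": 0,"ax": 0,"ay": 0,"az": 0,"fingers": 42},
  {"x": 0,"y": 30,"z": 0,"ax": 0,"ay": 0,"az": 0,"fingers": 42},
  {"x": 0,"y": 30,"z": 0,"ax": 0,"ay": 0,"az": 0,"fingers": 42},
  {"x": 0,"y": 30,"z": 0,"ax": 0,"ay": 0,"az": 0,"fingers": 42},
  {"x": 0,"y": 0,"z": 0,"ax": 0,"ay": 0,"az": 0,"fingers": 42},
  {"x": 0,"y": 0,"z": 0,"ax": 0,"ay": 0,"az": 0,"fingers": 42},
])

```text
t: 20.0
eef_pos: [0.6174, 0.1529, 0.2614]
tool_rot: [-0.0, 0.404, 0.915, -0.0]
contact_force: [-0.2, -1.0, 1.1]
gripper_width: 0.495
grasp_force: 0.0
```

```bash
python3 - <<'E'
from h import *
import cv2
c=bot.read_camera("top")["pixels"];s=bot.read_camera("scene")["pixels"]
b=cv2.resize(c[140:290,270:410],(400,429),interpolation=2);a=cv2.resize(s[145:280,230:356],(400,429),interpolation=2)
cv2.imwrite("pics/end.png",np.hstack([b,a])[:,:,::-1]);print(bot.get_obs()["eef_pos"])
E
```

```text
[0.61691259 0.15156748 0.26161786]
```

View pics/end.png

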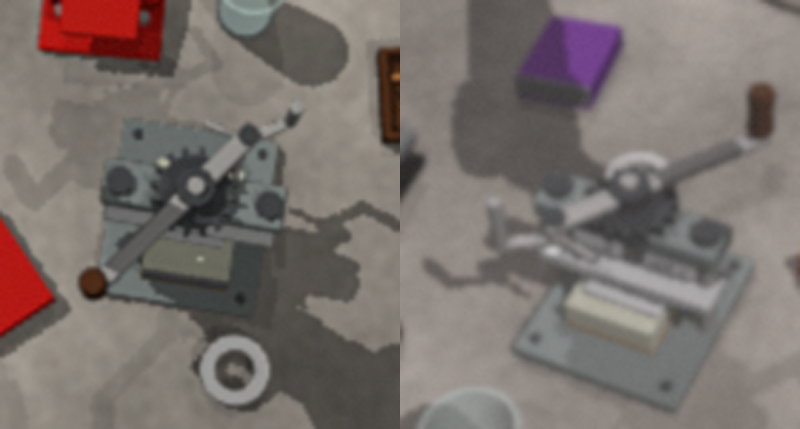

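The final view shows the foot down on the block, the tail turned clockwise relative to the bar with the peg at (295,110), and the arm clear. The tape roll and the other items in view look undisturbed.

```bash
python3 -c "
from station import bot
print(bot.hand_in())"
```

```text
the job is handed in; nothing more can be done
None
```

The pawl is flipped to drive clockwise and the foot is clamped on the note block at an estimated 45 N (the push at the knob rose about 3 N); the arm has let go and is clear, and I handed the job in at about 20 s, with no verdict returned.

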